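# Clip the dispenser tray open for refilling

## Task

Press the fitting dispenser's rubber button all the way down so that its tray comes fully forward, then squeeze the sprung steel clip out of its tray pocket and clip it well down astride the tray's upright flange, upright and square to it, with no more than a finger's width between the clip and the housing, so that the tray cannot slide back. Leave the tray out and the button down, and leave every other fitting and thing where it lies.

Things in the scene. Friction and masses are not known exactly. Their poses are not given: they have to be found in the camera images.
- dispenser: Low grey steel dispenser, fixed, 250 wide (y), 210 deep (x). Origin: on the counter, middle of its front face; x into the machine, y to its left, z up. Two side walls carry a flat deck, top at z = 106, from x = 0 to 120; then a hopper up to z = 175 from x = 120 to 210. The front is open below the deck; the tray slides out there to -x. While in, the tray is out of reach under the deck. (mm)
- tray (a joint): Travel of the tray out of the housing: 0 = in, 0.072 m = fully forward. It is geared to the button (3.6 mm of tray per mm of button), so press smoothly and slowly, about 15 to 25 mm/s.
- middle_pocket (a point): Floor centre of the middle one of three open square pockets in a row along the dispenser's y, 52 mm apart; it moves with the grey steel tray. Floor 8 mm above the counter, pockets 48 mm inside, walls 4 mm thick with tops 34 mm above the counter. It lies at dispenser x, y = +37, -20 mm with the tray in, -35, -20 mm with the tray fully forward.
- button_top (a point): Centre of the top of the round black rubber push button (38 mm across) on the dispenser's deck. It stands 24 mm above the deck, goes straight down 20 mm with about 4 to 7 N, moves the tray out as it goes, and stays down by itself.
- flange_spot (a point): Top edge, mid-thickness, of the tray's upright bare steel flange where it leaves the housing (dispenser x = 0, y = 92 mm, 54 mm above the counter; the dispenser's axes). The flange is 5 mm thick, runs along dispenser x and with the tray out stands bare from here to 66 mm in front (-x); 46 mm tall, 31 mm from the pocket walls. The clip goes on it just in front of this point.
- clip: Stainless sprung clip like a clothes peg, 80 mm tall, 26 mm wide (x), 60 g, standing feet down in any one of the three pockets, turned up to 35 degrees. Origin: centre of the underside of its shut feet; z up to the tabs; y the squeezing line. Pivot 37 mm above the origin; on the flange it goes down at most until the pivot rests on the edge, origin 32 mm below it.
- clip_tabs (a point): Where the middle of the finger pads squeezes the clip: between its tabs, 70 mm above its origin (same axes). Two flat tabs reach from 40 to 80 mm, in a V 43 mm wide over the tops; squeezed along y (about 5 N; 20 to 30 N is fine) they become parallel, 19 mm over all, and the feet open to a 20 mm gap, 36 mm over all.
- clip_jaw (a joint): Opening of one jaw of the clip (the other one mirrors it): 0 = shut, 0.066 rad = closed on a 5 mm plate, 0.28 rad = squeezed fully open.
- brass_nut: Brass hexagon compression nut, 32 mm across, 18 mm tall, in one of the pockets; leave it there. Origin at its underside.
- pipe_plug: Steel pipe plug, 27 mm across, 28 mm tall with a square head, in one of the pockets; leave it there. Origin at its underside.
- adapter: White plastic spigot adapter, 42 mm across, 46 mm tall, stands on the counter left or right of the dispenser; leave it. Origin at its underside.
- band_clamp: Stainless spring band clamp, a 40 mm ring with two ears, 12 mm tall, lies on the counter in front of the dispenser; leave it. Origin at the ring's centre, underside.
- spray_can: Spray can, 54 mm across, 150 mm tall, stands on the counter left or right of the dispenser, perhaps close beside the flange; leave it. Origin at its underside.
- wrench: Open wrench 160 mm long, lies on the counter; leave it.
- paste_tub: Small tub, 60 mm across, 45 mm tall, stands on the counter left or right of the dispenser; leave it. Origin at its underside.

How it is judged (in metres and radians):
On the way, in this order (a step that is already met when the one before it is completed fails the run):
1. the button has brought the tray fully forward (value of joint tray above 0.064 m), for 0.2 s.
2. the clip is lifted clear of its pocket (height (world z) of clip above 0.05 m), for 0.1 s.
At the end, for the whole second after the job is handed in: Tray out by 62 mm or more of its 72; clip released and at rest on the flange, its centre 10 to 40 mm in front of the housing and within 6 mm of the flange, feet 18 mm or more below the edge, jaws held apart by it (0.035 to 0.12 rad), upright and square to it within 0.2 rad (value of joint tray above 0.062 m and x of clip in the frame of flange_spot between -0.04 and -0.01 m and y of clip in the frame of flange_spot between -0.006 and 0.006 m and z of clip in the frame of flange_spot below -0.018 m and value of joint clip_jaw between 0.035 and 0.12 rad and angle between clip's own z axis and vertical below 0.2 rad and angle between the y axis of clip and the y axis of dispenser, either way round below 0.2 rad and linear speed of clip below 0.02 m/s); the robot touches nothing.
It fails at once if a fitting is thrown or taken out of its pocket (height (world z) of any of brass_nut, pipe_plug above 0.035 m).
It fails at once if a thing on the counter is moved more than 30 mm (distance of any of adapter, band_clamp, spray_can, wrench, paste_tub from where it was at the start of the episode above 0.03 m).
It also fails if it takes over 48 s, if anything falls off the work surface, if the arm or the gripper's body presses on something with over 40 N, if the wrist force passes 120 N, or if a joint passes its speed limit or range.

## Robot

A 6-joint arm with a two-finger parallel gripper is mounted at the origin on the work surface. World frame = base frame: x ahead of the robot, y to its left, z up, the work surface at z = 0. Lengths are in m, angles in degrees, forces in N, time in s.
With the tool pointing down it reaches from about 0.275 to 0.75 m from the base axis. Payload 10.2 kg.
Tool frame: the origin (TCP) lies at the very end of the fingers, on their centre line; the grasp point (between the pads) lies robot.tcp_to_grasp behind it (robot.tcp_to_grasp is the distance from the TCP to the grasp point, in m); z points along the fingers, y is the direction in which the jaws open and shut (so a half turn about z gives the same grasp; the last joint's range is limited). The gripper opens to 88 mm and grips with 3 to 60 N. Pads are 18 mm wide; open, the fingers measure 123 mm over their backs; the gripper's body (75 mm by 187 mm) begins 45 mm behind the grasp point.
Start: joints at [-77.716, 17.928, 85.812, -0, 76.261, -12.8], TCP at [0.223, -0.475, 0.239] pointing down, gripper open.
Joint ranges: [-168.41, 168.41], [-55.51, 124.54], [10.69, 146.95], [-70.63, 250.63], [1, 178], [-165.06, 165.06]. Speed limits (degrees/s): [136.94, 136.94, 172.46, 180, 180, 180].

## Interface

Orientations are given as a 3x3 rotation matrix whose columns are the frame's x, y, z axes.
In Python, from rig import robot gives the robot as it stands. The module is installed in compiled form; this text tells all that it offers.
- The arm moves only by the shell command python3 -m jog 'ROWS'. ROWS is JSON, one flat list of numbers, 7 for each row, row after row: the shift along the tool's x, y, z in m, then the turn, a rotation vector about the tool's x, y, z in rad, then the gripper command: -1 is shut, 1 is fully open, values between are in proportion. A call has 1 to 12 rows; each row shifts and turns the commanded pose from where the row before left it, along the tool's axes as they then stand; what a row does not reach is not made up. A row lasts 1/8 s, in which the tool goes at most 62.5 mm and 10.7 degrees, less where a joint would pass 70% of its speed; a pose out of reach is approached as far as the arm can. A call with a gripper value outside its range is refused whole. The fingers move at their own pace and stop on an object; the grip force is fixed at half the most. Time passes only in rows, so rows that do not move let the fingers close. It gives the time, the measured TCP pose, the force and the opening at its end, in the units of the state.
- robot.sense(): the state, without advancing time (a new reading comes with each control period).
- robot.get_image(name): name is "scene" or "top" or "wrist"; returns the picture (400x640x3 uint8, red, green, blue); there is no depth.
- robot.calibration(name): a dict with "fx", "fy", "cx", "cy" (pixels), "extrinsics" (4x4, takes a point from camera to world coordinates). Camera axes: x right, y up, looking along -z (the intrinsics and any distortion apply to the point x, -y, -z); pixel columns grow to the right and rows downward; lengths in m; the calibration is good to about 2 mm. A picture is of the moment at which its call begins: read the wrist's pose just before it. calibration takes no time and is no camera call; for the wrist camera it gives the pose at the moment of the call.
- robot.job_done(): hands the job in, once; it reports no verdict.
The state is a dict: "t": time; "qpos": joint angles; "dq": joint speeds; "joint_efforts": joint torques, N m; "eef_pos": TCP position; "orientation": TCP orientation; "contact_force": force on the tool from outside, world axes, zero at the start; "torque": the same for the moment, N m; "grip_width": finger opening in m.
Only numpy, scipy, OpenCV 4.12 (cv2) and the standard library are available. Lean on these libraries where they do the work, as an engineer would, in place of code of your own. Each camera call takes 0.05 s, during which the arm holds its last target. There are 200 camera calls.

## Working session

There is one attempt and no reset: what is moved stays moved. The work goes in short steps, Python scripts to look and compute and a shell command to move; the robot and the scene stay as the last step left them, time stands still between calls to the robot, and variables do not carry over. Pictures are saved under pics/ and viewed, about 8 in all and at most 12, crops included, and the job is handed in when it is done.

```bash
mkdir -p pics
cat > h.py <<'E'
import numpy as np, cv2
from rig import robot
def ray(cal,u,v):
    E=np.array(cal["extrinsics"]); d=np.array([(u-cal["cx"])/cal["fx"],-(v-cal["cy"])/cal["fy"],-1.0])
    return E[:3,3],E[:3,:3]@d
def onz(cal,u,v,z):
    o,d=ray(cal,u,v); return o+d*(z-o[2])/d[2]
def proj(cal,p):
    E=np.array(cal["extrinsics"]); q=E[:3,:3].T@(np.array(p)-E[:3,3])
    return np.array([cal["cx"]+cal["fx"]*q[0]/-q[2],cal["cy"]-cal["fy"]*q[1]/-q[2]])
def snap(n,f):
    im=robot.get_image(n); cv2.imwrite("pics/"+f,im[:,:,::-1]); return im
E
python3 - <<'E'
from h import *
for n in("scene","top"):
    snap(n,n+"0.png"); c=robot.calibration(n); print(n,c)
s=robot.sense(); print(s,robot.tcp_to_grasp)
E
```

```text
scene {'fx': 481.71599442836094, 'fy': 481.71599442836094, 'cx': 321.6877278638588, 'cy': 198.91865622176834, 'extrinsics': array([[ 0.98760646, -0.09519949,  0.12478198,  0.64714254],
       [ 0.15643115,  0.6616863 , -0.73328067, -0.67958731],
       [-0.01275858,  0.74371251,  0.66837783,  0.78464292],
       [ 0.        ,  0.        ,  0.        ,  1.        ]])}
top {'fx': 365.7816760595723, 'fy': 365.7816760595723, 'cx': 320.6902492389061, 'cy': 201.5152542192991, 'extrinsics': array([[-0.01238912,  0.99664591, -0.08089153,  0.44204973],
       [-0.99940774, -0.0149395 , -0.03099965,  0.04284489],
       [-0.03210416,  0.08045957,  0.99624072,  0.8439332 ],
       [ 0.        ,  0.        ,  0.        ,  1.        ]])}
{'t': 0.1, 'qpos': array([-7.77172189e+01,  1.79550478e+01,  8.58477652e+01, -9.44385728e-04,
        7.62609618e+01, -1.28012366e+01]), 'dq': array([ 0.04105594, -0.12243542, -0.14030528, -0.02353403,  0.04810238,
       -0.05192086]), 'joint_efforts': array([ 2.44198367e-03, -4.02807498e+01, -2.52645904e+01,  6.94957143e-02,
        3.41479853e-02, -4.71412034e-05]), 'eef_pos': array([ 0.22250001, -0.47528627,  0.23824136]), 'orientation': array([[ 9.05685458e-01,  4.23950219e-01, -2.52437557e-04],
       [ 4.23950231e-01, -9.05684838e-01,  1.08419499e-03],
       [ 2.31015835e-04, -1.08896060e-03, -9.99999380e-01]]), 'contact_force': array([-0.11175879,  0.02838208, -0.19517398]), 'torque': array([ 0.01738091, -0.0783808 , -0.01069092]), 'grip_width': 0.08800302651688881} 0.0187
```

View pics/top0.png

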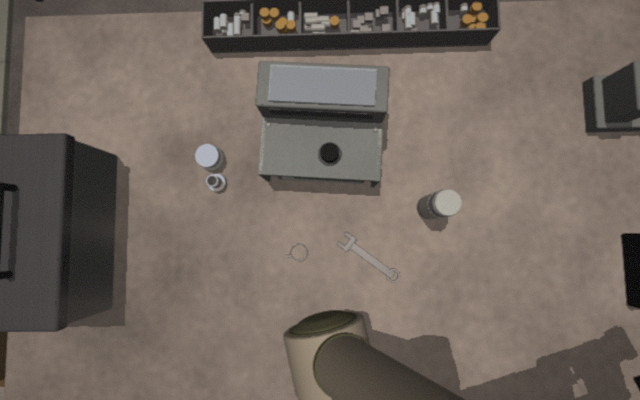

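View pics/scene0.png

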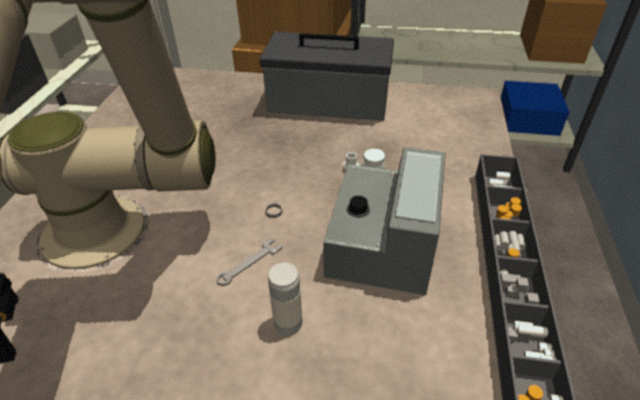

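The top view has the deck at (261–381, 122–184), the button at (330,153), the can at (445,203), and the tub and adapter on the left. The clamp and wrench lie in front. The scene view agrees.

Run:
```python
from h import *
c=robot.calibration("top"); im=cv2.imread("pics/top0.png"); g=cv2.cvtColor(im,cv2.COLOR_BGR2GRAY).astype(int)
sub=g[138:170,315:347]; m=(sub<45).astype('u1'); ys,xs=np.nonzero(m); u,v=xs.mean()+315,ys.mean()+138
B=onz(c,u,v,.128); print("button px",u,v,m.sum(),B)
cs=robot.calibration("scene"); print(proj(cs,B))
# deck mask: greyish (low saturation)
sat=im.max(2).astype(int)-im.min(2)
print(im[165,290],im[215,290],im[150,375])
hsv=cv2.cvtColor(im,cv2.COLOR_BGR2HSV)
G=(im[:,:,2].astype(int)-im[:,:,1]<4)&(g>70)
pts=[]
for uu in range(270,376,3):
    col=G[150:200,uu]; k=np.nonzero(~col)[0]; pts.append((uu,150+k[0]-.5 if len(k) else 0))
print(pts)
L=[];R=[]
for vv in range(130,176,4):
    r=G[vv]; k=np.nonzero(r[245:400])[0]; L.append((245+k[0],vv)); R.append((245+k[-1],vv))
print(L,R)
```

```text
button px 329.32971014492756 152.83333333333334 276 [0.59683927 0.04676914 0.128     ]
[357.31827419 200.36933893]
[121 126 128] [120 132 146] [115 120 122]
[(270, np.float64(154.5)), (273, np.float64(175.5)), (276, np.float64(175.5)), (279, np.float64(157.5)), (282, np.float64(175.5)), (285, np.float64(172.5)), (288, np.float64(178.5)), (291, np.float64(179.5)), (294, np.float64(176.5)), (297, np.float64(176.5)), (300, np.float64(176.5)), (303, np.float64(176.5)), (306, np.float64(150.5)), (309, np.float64(151.5)), (312, np.float64(177.5)), (315, np.float64(150.5)), (318, np.float64(149.5)), (321, np.float64(149.5)), (324, np.float64(149.5)), (327, np.float64(149.5)), (330, np.float64(149.5)), (333, np.float64(149.5)), (336, np.float64(149.5)), (339, np.float64(151.5)), (342, np.float64(178.5)), (345, np.float64(178.5)), (348, np.float64(150.5)), (351, np.float64(179.5)), (354, np.float64(179.5)), (357, np.float64(154.5)), (360, np.float64(179.5)), (363, np.float64(172.5)), (366, np.float64(152.5)), (369, np.float64(160.5)), (372, np.float64(180.5)), (375, np.float64(180.5))]
[(np.int64(262), 130), (np.int64(261), 134), (np.int64(261), 138), (np.int64(261), 142), (np.int64(261), 146), (np.int64(260), 150), (np.int64(260), 154), (np.int64(259), 158), (np.int64(259), 162), (np.int64(258), 166), (np.int64(258), 170), (np.int64(259), 174)] [(np.int64(381), 130), (np.int64(381), 134), (np.int64(381), 138), (np.int64(380), 142), (np.int64(379), 146), (np.int64(380), 150), (np.int64(380), 154), (np.int64(380), 158), (np.int64(379), 162), (np.int64(379), 166), (np.int64(378), 170), (np.int64(379), 174)]
```

Run:
```python
from h import *
c=robot.calibration("top")
a=onz(c,273,175.3,.106);b=onz(c,375,180.3,.106);print(a,b)
l0=onz(c,261.5,134,.106);l1=onz(c,258.5,170,.106);r0=onz(c,381.5,134,.106);r1=onz(c,379,170,.106);print(l0,l1,r0,r1)
d=a-b; yaw=np.arctan2(-d[0],d[1]); print("yaw",np.degrees(yaw), [np.degrees(np.arctan2((p-q)[1],(p-q)[0])) for p,q in((l0,l1),(r0,r1))])
R=np.array([[np.cos(yaw),-np.sin(yaw)],[np.sin(yaw),np.cos(yaw)]])
for p in(a,b,l0,l1,r0,r1,np.array([.5968,.0468])): print(R.T@p[:2])
for n,u,v,z in(("can",447,203,.15),("tub",207,155,.045),("adapt",213,182,.046),("clamp",299,253,0.01)): print(n,onz(c,u,v,z),R.T@onz(c,u,v,z)[:2])
```

```text
[0.55722308 0.16272824 0.106     ] [ 0.54341217 -0.04473972  0.106     ]
[0.64377318 0.18644469 0.106     ] [0.56870826 0.19257809 0.106     ] [ 0.63858038 -0.06028901  0.106     ] [ 0.56433254 -0.0533306   0.106     ]
yaw -3.808497576693664 [np.float64(-4.671142017158456), np.float64(-5.354045516873838)]
[0.54518381 0.19938069]
[ 0.54518381 -0.00854646]
[0.62996748 0.22879358]
[0.55466094 0.22992748]
[ 0.64117466 -0.01774016]
[ 0.5666286 -0.0157288]
[0.5923735  0.08633723]
can [ 0.49202453 -0.17342946  0.15      ] [ 0.50245747 -0.14036526]
tub [0.61515942 0.32093229 0.045     ] [0.592484  0.3610836]
adapt [0.5538926  0.30633807 0.046     ] [0.53232185 0.34245215]
clamp [0.39341128 0.11943801 0.01      ] [0.38460918 0.14530537]
```

```bash
python3 -m jog '[0,0,0,0,0,0.172,-1, 0,0,0,0,0,0.172,-1, 0,0,0,0,0,0.172,-1, 0.0302,-0.05,0,0,0,0,-1, 0.0302,-0.05,0,0,0,0,-1, 0.0302,-0.05,0,0,0,0,-1, 0.0302,-0.05,0,0,0,0,-1, 0.0302,-0.05,0,0,0,0,-1, 0.0302,-0.05,0,0,0,0,-1, 0.0302,-0.05,0,0,0,0,-1, 0.0302,-0.05,0,0,0,0,-1, 0.0302,-0.05,0,0,0,0,-1]'
```

```text
t: 1.6
eef_pos: [0.5295, -0.0463, 0.2385]
orientation: [[0.997, -0.078, -0.0], [-0.078, -0.997, -0.0], [-0.0, 0.0, -1.0]]
contact_force: [0.8, -0.9, -0.2]
grip_width: 0.0005
```

```bash
python3 -m jog '[0.0302,-0.05,0.03,0,0,0,-1, 0.0302,-0.05,0.03,0,0,0,-1, 0,0,0,0,0,0,-1, 0,0,0,0,0,0,-1]'
```

```text
t: 2.1
eef_pos: [0.5933, 0.0419, 0.1818]
orientation: [[0.997, -0.078, -0.0], [-0.078, -0.997, -0.0], [-0.0, 0.0, -1.0]]
contact_force: [-0.7, -1.1, 0.8]
grip_width: 0.0004
```

Run:
```python
from h import *
c=robot.calibration("wrist"); s=robot.sense(); snap("wrist","w1.png"); print(c,s["eef_pos"]); print(proj(c,[.5968,.0468,.13]),proj(c,s["eef_pos"]))
```

```text
{'fx': 343.7659457020332, 'fy': 343.7659457020332, 'cx': 325.67671227422323, 'cy': 197.45567552394724, 'extrinsics': array([[-0.07820678,  0.95849159,  0.27418527,  0.66434548],
       [-0.99693654, -0.07549733, -0.02043744,  0.03559301],
       [ 0.00111114, -0.27494367,  0.9614597 ,  0.32663391],
       [ 0.        ,  0.        ,  0.        ,  1.        ]])} [0.59327338 0.04185649 0.18179929]
[315.57134923 216.52056906] [323.84412201 259.71731304]
```

View pics/w1.png

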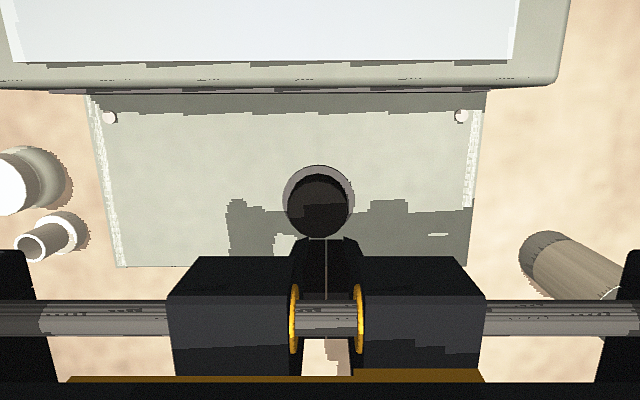

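The wrist view shows the button top as a dark disc centred at about (318,206), with the deck's front edge at row 266 from column 118 to 468.

Run:
```python
from h import *
c=robot.calibration("wrist"); print("B",onz(c,318,206,.130)); im=cv2.imread("pics/w1.png")
g=cv2.cvtColor(im,cv2.COLOR_BGR2GRAY)
m=(g[150:236,270:365]<45).astype('u1'); k,_=cv2.findContours(m,0,1); k=max(k,key=cv2.contourArea); (x,y),r=cv2.minEnclosingCircle(k); print(x+270,y+150,r,onz(c,x+270,y+150,.130))
a,b=onz(c,118,266,.106)[:2],onz(c,468,266,.106)[:2]; l,r=onz(c,87,95,.106)[:2],onz(c,487,95,.106)[:2]
print(a,b,np.linalg.norm(a-b),l,r,np.linalg.norm(l-r)); 
for d in(a-b,l-r):print(np.degrees(np.arctan2(-d[0],d[1])))
for d in(l-a,r-b):print(np.degrees(np.arctan2(d[1],d[0])),np.linalg.norm(d))
s=robot.sense();print(s["eef_pos"])
```

```text
B [0.60325621 0.04431402 0.13      ]
317.1964912414551 205.18067169189453 32.19080352783203 [0.60380797 0.04475113 0.13      ]
[0.56271267 0.19060799] [ 0.54292495 -0.0569206 ] 0.2483182606984404 [0.67855557 0.18129252] [ 0.65903815 -0.06466219] 0.24672788777566845
-4.570569594983264
-4.537125318766149
-4.597531892306247 0.11621685142947126
-3.814426287843428 0.11637099054194254
[0.59333977 0.04141183 0.18239892]
```

```bash
python3 -m jog '[0.0097,-0.004,0.02,0,0,0,-1, 0,0,0.025,0,0,0,-1, 0,0,0.003,0,0,0,-1, 0,0,0.0025,0,0,0,-1, 0,0,0.0025,0,0,0,-1, 0,0,0.0025,0,0,0,-1, 0,0,0.0025,0,0,0,-1, 0,0,0.0025,0,0,0,-1, 0,0,0.0025,0,0,0,-1]'
```

```text
t: 3.28
eef_pos: [0.6039, 0.0451, 0.1195]
orientation: [[0.997, -0.078, 0.002], [-0.078, -0.997, -0.001], [0.002, 0.001, -1.0]]
contact_force: [-1.1, -1.9, 5.3]
grip_width: 0.0005
```

```bash
python3 -m jog '[0,0,0.0025,0,0,0,-1, 0,0,0.0025,0,0,0,-1,0,0,0.0025,0,0,0,-1,0,0,0.0025,0,0,0,-1,0,0,0,0,0,0,-1]'
```

```text
t: 3.9
eef_pos: [0.604, 0.0451, 0.1104]
orientation: [[0.997, -0.078, 0.002], [-0.078, -0.997, -0.001], [0.002, 0.001, -1.0]]
contact_force: [-3.5, -2.5, 10.7]
grip_width: 0.0003
```

```bash
python3 -m jog '[0,0,0.0015,0,0,0,-1, 0,0,0,0,0,0,-1, 0,0,0,0,0,0,-1]' && python3 -m jog '[0,0,-0.03,0,0,0,-1, 0,0,-0.06,0,0,0,1, -0.05,0,0,0,0,0,1, -0.05,0,0,0,0,0,1, -0.034,0,0,0,0,0,1, 0,0,0,0,0,0,1, 0,0,0,0,0,0,1]'
python3 - <<'E'
from h import *
import json
c=robot.calibration("wrist"); snap("wrist","w2.png"); np.save("w2.npy",c["extrinsics"])
E
```

```text
t: 4.28
eef_pos: [0.6041, 0.0452, 0.1103]
orientation: [[0.997, -0.078, 0.003], [-0.078, -0.997, -0.001], [0.003, 0.001, -1.0]]
contact_force: [-7.0, -1.9, 21.6]
grip_width: 0.0004
t: 5.15
eef_pos: [0.4706, 0.0559, 0.1974]
orientation: [[0.997, -0.078, 0.001], [-0.078, -0.997, -0.0], [0.001, -0.0, -1.0]]
contact_force: [-0.7, 0.6, 0.6]
grip_width: 0.0583
```

View pics/w2.png

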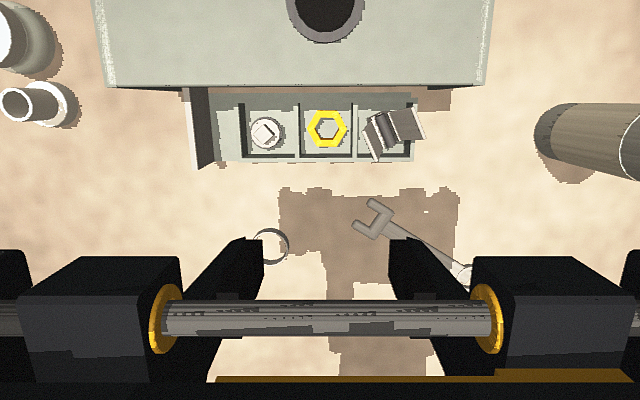

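Run:
```python
from h import *
im=cv2.imread("pics/w2.png")
a=cv2.resize(im[78:178,175:275],None,fx=4,fy=4,interpolation=cv2.INTER_CUBIC); b=cv2.resize(im[88:188,340:440],None,fx=4,fy=4,interpolation=cv2.INTER_CUBIC)
cv2.imwrite("pics/w2c.png",np.hstack([a,b]))
```

```text
(no output)
```

View pics/w2c.png

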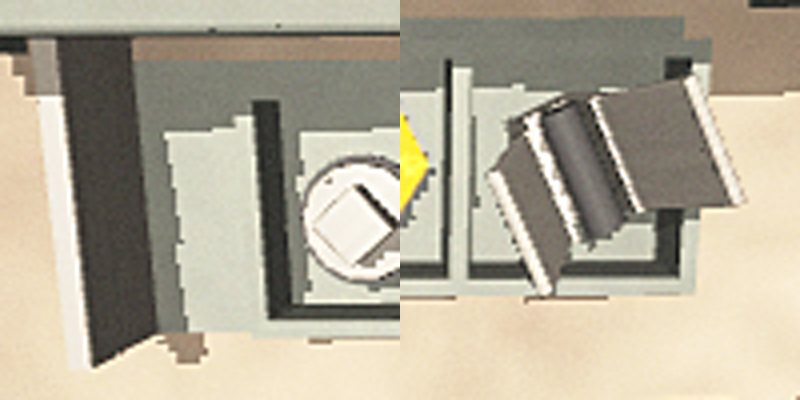

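The crop shows the clip in the right pocket: its tab tops run (362.5,131)–(377,161) and (412.5,107.5)–(425.5,139). The flange top edge runs from (187,101) to (195,169), with the plug in the left pocket and the nut in the middle one.

Run:
```python
from h import *
c=robot.calibration("wrist"); c["extrinsics"]=np.load("w2.npy"); s=robot.sense()
P=[onz(c,u,v,.088)[:2] for u,v in((362.7,131.2),(377,161),(412.7,107.5),(425.5,139))]
L=(P[0]+P[1])/2;Rr=(P[2]+P[3])/2
print(P,"ctr",(L+Rr)/2,"span",np.linalg.norm(L-Rr),[np.linalg.norm(P[1]-P[0]),np.linalg.norm(P[3]-P[2])])
d=L-Rr;print("squeeze dir",np.degrees(np.arctan2(d[1],d[0])))
for a,b in((0,1),(2,3)):
    e=P[a]-P[b];print("edge dir",np.degrees(np.arctan2(e[1],e[0])))
# tray/disp
yaw=np.radians(-4.5);R=np.array([[np.cos(yaw),-np.sin(yaw)],[np.sin(yaw),np.cos(yaw)]]);
a,b=onz(c,106,87,.106)[:2],onz(c,489,84,.106)[:2]
print("deck front",a,b,np.linalg.norm(a-b),np.degrees(np.arctan2(-(a-b)[0],(a-b)[1])));O=(a+b)/2;print(O)
f1,f2=onz(c,187,101.75,.054)[:2],onz(c,195,169.5,.054)[:2];print("flange",f1,f2,np.degrees(np.arctan2(*(f1-f2)[::-1])))
for O in(O,np.array([.5528,.0668])):
    for n,p in(("f1",f1),("f2",f2),("clip",(L+Rr)/2),("pkt",onz(c,418,163,.034)[:2]),("pkR",onz(c,414,105,.034)[:2]),("btn",np.array([.6036,.0446]))):print(n,R.T@(p-O))
print(s["eef_pos"],s["orientation"])
```

```text
[array([0.51721938, 0.02419253]), array([0.49446527, 0.01462051]), array([ 0.53112347, -0.0123184 ]), array([ 0.50796654, -0.02147731])] ctr [0.51269366 0.00125433] span 0.038804263203099314 [np.float64(0.024685488673502693), np.float64(0.02490239045810288)]
squeeze dir 110.67844827280675
edge dir 22.815130498982946
edge dir 21.579523430379236
deck front [0.56060871 0.19210115] [ 0.54284236 -0.05779948] 0.25053137524032065 -4.066525960444309
[0.55172554 0.06715084]
flange [0.54853997 0.16114113] [0.49304832 0.16482894] -3.8021091040583532
f1 [-0.01055013  0.09345062]
f2 [-0.06616007  0.09277323]
clip [-0.03374137 -0.06875578]
pkt [-0.06416096 -0.10230228]
pkR [-0.01336495 -0.0950954 ]
btn [ 0.05348387 -0.0184113 ]
f1 [-0.01164881  0.09371607]
f2 [-0.06725875  0.09303868]
clip [-0.03484005 -0.06849032]
pkt [-0.06525964 -0.10203682]
pkR [-0.01446362 -0.09482994]
btn [ 0.05238519 -0.01814584]
[0.47067328 0.05583854 0.19719423] [[ 9.96932429e-01 -7.82642654e-02  6.60783920e-04]
 [-7.82642605e-02 -9.96932648e-01 -3.33446473e-05]
 [ 6.61366757e-04 -1.84734046e-05 -9.99999781e-01]]
```

```bash
python3 -m jog '[0,0,0,0,0,-0.154,0.318, 0,0,0,0,0,-0.154,0.318, 0,0,0,0,0,-0.155,0.318, 0.0075,0.033,0.02,0,0,0,0.318, 0.0078,0.0333,0.04,0,0,0,0.318, 0,0,0.035,0,0,0,0.318, 0,0,0,0,0,0,0.318, 0,0,0,0,0,0,0.318]'
python3 - <<'E'
from h import *
c=robot.calibration("wrist"); im=snap("wrist","w3.png"); np.save("w3.npy",c["extrinsics"]); s=robot.sense(); print(proj(c,s["eef_pos"]),s["grip_width"])
cv2.imwrite("pics/w3c.png",cv2.resize(im[130:380,160:480,::-1],None,fx=2,fy=2))
E
```

```text
t: 6.2
eef_pos: [0.5098, 0.0003, 0.1033]
orientation: [[0.927, 0.376, 0.002], [0.376, -0.927, -0.0], [0.001, 0.001, -1.0]]
contact_force: [0.8, -0.8, 0.6]
grip_width: 0.0582
[323.38390931 258.95654173] 0.0579946902167732
```

View pics/w3c.png

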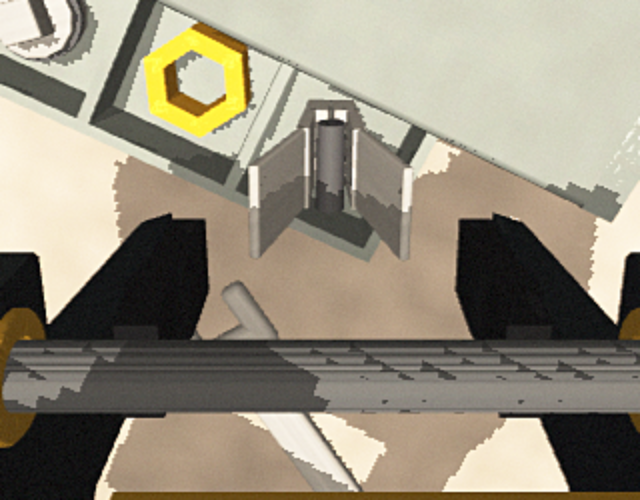

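The clip is square between the fingers, with its tab tops at columns 286 and 363 and rows 212–259, against a TCP column of 323.

Run:
```python
from h import *
c=robot.calibration("wrist"); s=robot.sense(); R=s["orientation"]
for u,v in((286.5,212),(287,258),(363.5,212),(363.5,258.5),(325,235.5)):
    print(R.T@(onz(c,u,v,.088)-s["eef_pos"]), onz(c,u,v,.088))
```

```text
[ 0.01756227 -0.01819148  0.01561182] [0.51931967 0.02378174 0.088     ]
[-0.00717043 -0.01870829  0.01555815] [0.4962053  0.01496682 0.088     ]
[0.01753216 0.01965221 0.01566637] [ 0.53351243 -0.0112998   0.088     ]
[-0.00749411  0.02040222  0.01561391] [ 0.51060205 -0.021399    0.088     ]
[0.00515116 0.0007178  0.01561256] [0.51492372 0.00159453 0.088     ]
```

```bash
python3 -m jog '[0.002,0.0007,0.02,0,0,0,0.318, 0,0,0.015,0,0,0,0.318, 0,0,0.009,0,0,0,0.318, 0,0,0,0,0,0,0.318, 0,0,0,0,0,0,-1, 0,0,0,0,0,0,-1, 0,0,0,0,0,0,-1, 0,0,0,0,0,0,-1, 0,0,0,0,0,0,-1]'
```

```text
t: 7.38
eef_pos: [0.5115, 0.0005, 0.059]
orientation: [[0.927, 0.375, 0.001], [0.375, -0.927, 0.0], [0.001, 0.0, -1.0]]
contact_force: [-1.8, 2.3, 7.0]
grip_width: 0.0184
```

```bash
python3 -m jog '[0,0,-0.01,0,0,0,-1, 0,0,-0.015,0,0,0,-1, 0,0,-0.025,0,0,0,-1, 0,0,-0.03,0,0,0,-1, 0,0,0,0,0,0.154,-1, 0,0,0,0,0,0.154,-1, 0,0,0,0,0,0.155,-1, 0,0,0,0,0,0,-1]' && python3 -m jog '[0.002,-0.04,0,0,0,0,-1, 0.002,-0.04,0,0,0,0,-1, 0.002,-0.04,0,0,0,0,-1, 0.0024,-0.0424,0,0,0,0,-1, 0,0,0,0,0,0,-1, 0,0,0,0,0,0,-1]'
python3 - <<'E'
from h import *
c=robot.calibration("wrist"); im=snap("wrist","w4.png"); np.save("w4.npy",c["extrinsics"]); s=robot.sense(); print(proj(c,s["eef_pos"]),s["grip_width"],s["eef_pos"])
for x in(0,-.066):
    print(proj(c,[.5522+.9969*x+.0785*.0932,.067-.0785*x+.9969*.0932,.054]))
cs=robot.calibration("scene"); sc=snap("scene","s4.png")
u,v=proj(cs,s["eef_pos"]).astype(int); print(u,v)
k=cv2.resize(sc[v-60:v+65,u-80:u+80,::-1],None,fx=2.5,fy=2.5)
cv2.imwrite("pics/m4.png",np.hstack([k[:312],cv2.resize(im[125:375,165:485,::-1],(400,312))]))
E
```

```text
t: 8.38
eef_pos: [0.5111, 0.0003, 0.1389]
orientation: [[0.997, -0.077, 0.001], [-0.077, -0.997, -0.0], [0.001, 0.0, -1.0]]
contact_force: [-0.2, -0.5, -1.2]
grip_width: 0.0186
t: 9.12
eef_pos: [0.532, 0.1612, 0.1383]
orientation: [[0.997, -0.076, -0.0], [-0.076, -0.997, -0.0], [-0.0, 0.0, -1.0]]
contact_force: [-0.1, -0.0, -0.4]
grip_width: 0.0185
[324.61656632 259.52293836] 0.01810508133635601 [0.53206372 0.16078091 0.13828554]
[322.99560567 166.57146939]
[322.99370073 255.89917662]
333 159
```

View pics/m4.png

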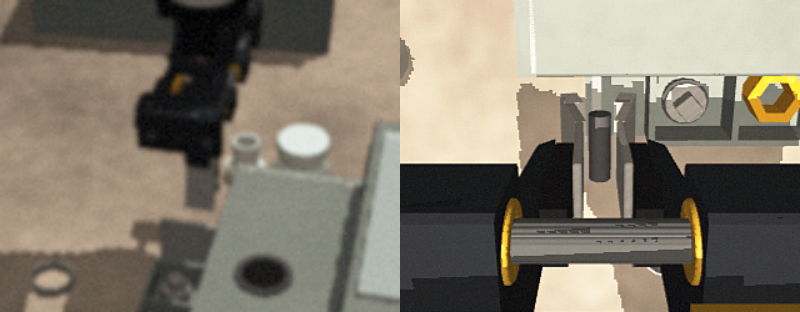

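```bash
python3 -m jog '[0,-0.0015,0.02,0,0,0,-1, 0,0,0.015,0,0,0,-1, 0,0,0.008,0,0,0,-1, 0,0,0.006,0,0,0,-1, 0,0,0.006,0,0,0,-1, 0,0,0.005,0,0,0,-1, 0,0,0,0,0,0,-1, 0,0,0,0,0,0,-1]'
```

```text
t: 10.22
eef_pos: [0.5323, 0.1632, 0.0784]
orientation: [[0.997, -0.078, 0.0], [-0.078, -0.997, 0.0], [0.0, -0.0, -1.0]]
contact_force: [-0.4, 0.1, 0.1]
grip_width: 0.018
```

Run:
```python
from h import *
im=snap("wrist","w5.png"); s=robot.sense()
cs=robot.calibration("scene"); sc=snap("scene","s5.png"); u,v=proj(cs,s["eef_pos"]).astype(int)
k=cv2.resize(sc[v-30:v+50,u-50:u+50,::-1],(400,320),interpolation=cv2.INTER_CUBIC)
cv2.imwrite("pics/m5.png",np.hstack([k,cv2.resize(im[150:310,225:425,::-1],(400,320),interpolation=cv2.INTER_CUBIC)]))
```

```text
(no output)
```

View pics/m5.png

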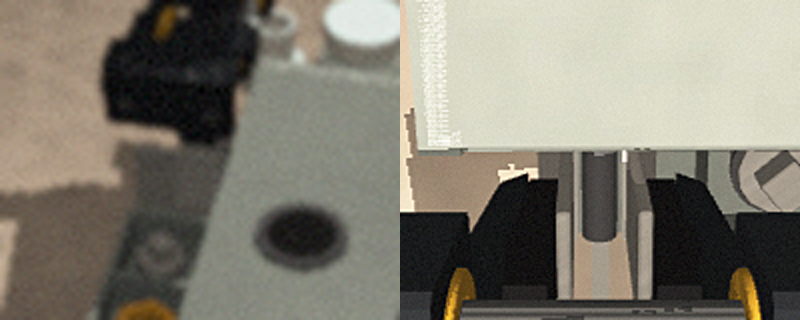

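The wrist view shows the flange edge centred under the pivot, at columns 590–615 of the crop, between the jaws. I'll release now.

```bash
python3 -m jog '[0,0,0,0,0,0,-0.4, 0,0,0,0,0,0,-0.2, 0,0,0,0,0,0,0, 0,0,0,0,0,0,0.2, 0,0,0,0,0,0,0.318, 0,0,0,0,0,0,0.318, 0,0,0,0,0,0,0.318]' && python3 -m jog '[0,0,-0.01,0,0,0,0.318, 0,0,-0.02,0,0,0,0.318, 0,0,-0.04,0,0,0,0.318, 0,0,-0.04,0,0,0,0.318, -0.05,0,0,0,0,0,0.318, -0.03,0,0,0,0,0,0.318, 0,0,0,0,0,0,0.318, 0,0,0,0,0,0,0.318]'
python3 - <<'E'
from h import *
c=robot.calibration("wrist"); im=snap("wrist","w6.png"); np.save("w6.npy",c["extrinsics"]); s=robot.sense(); print(s["eef_pos"])
cv2.imwrite("pics/w6c.png",cv2.resize(im[20:220,200:460,::-1],None,fx=3,fy=3,interpolation=cv2.INTER_CUBIC))
E
```

```text
t: 11.2
eef_pos: [0.5322, 0.1631, 0.0781]
orientation: [[0.997, -0.078, 0.0], [-0.078, -0.997, 0.0], [0.0, -0.0, -1.0]]
contact_force: [1.1, 0.2, 0.6]
grip_width: 0.0582
t: 12.2
eef_pos: [0.4532, 0.1693, 0.1887]
orientation: [[0.997, -0.078, 0.001], [-0.078, -0.997, 0.0], [0.001, -0.0, -1.0]]
contact_force: [0.4, -0.8, -0.3]
grip_width: 0.058
[0.4532861  0.16925399 0.18841534]
```

View pics/w6c.png

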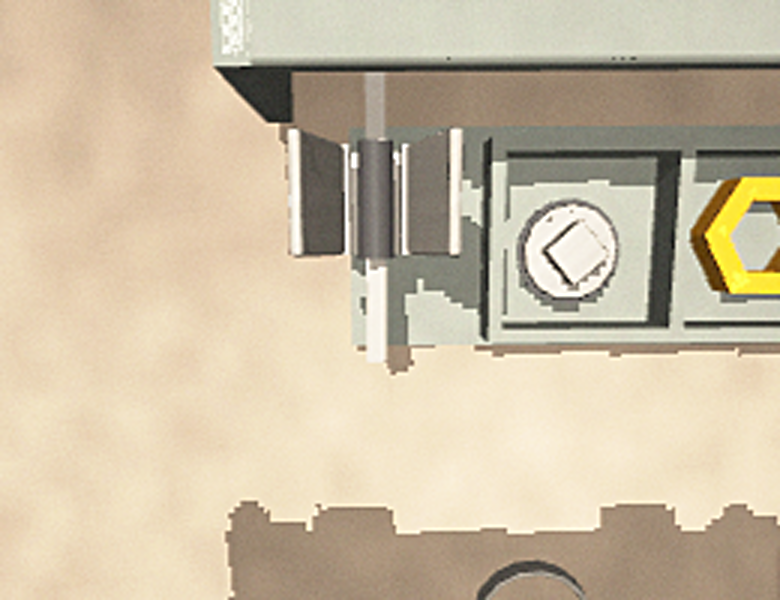

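The clip sits square astride the flange: tab tops at crop columns 294–456, rows 129–255, and the flange at column 375 both behind and in front of it. I'll check the distances.

Run:
```python
from h import *
c=robot.calibration("wrist"); c["extrinsics"]=np.load("w6.npy")
R=np.array([[.9969,.0785],[-.0785,.9969]]);O=np.array([.5522,.067])
f=lambda u,v,z:(R.T@(onz(c,200+u/3,20+v/3,z)[:2]-O)).round(4)
print("tabs",f(294,129,.107),f(294,255,.107),f(456,129,.107),f(456,255,.107),"pivot",f(375,140,.068),f(375,258,.068))
print("deck",f(300,67,.106),f(750,67,.106),"flange end",f(376,362,.054))
c=robot.calibration("top");a=cv2.imread("pics/top0.png");b=snap("top","top1.png")[:,:,::-1]
d=cv2.absdiff(a,b).max(2)
for n,(u,v) in dict(can=(445,203),tub=(207,155),ad=(213,182),clamp=(299,253),wrench=(368,258)).items(): print(n,np.percentile(d[v-14:v+14,u-14:u+14],[50,90]))
```

```text
tabs [-0.0138  0.1104] [-0.0388  0.111 ] [-0.0138  0.0771] [-0.0388  0.0766] pivot [-0.0126  0.0938] [-0.0401  0.0938]
deck [-0.0019  0.109 ] [-0.0019  0.0175] flange end [-0.0674  0.0936]
can [ 7. 10.]
tub [ 7. 10.]
ad [ 7. 33.]
clamp [46. 92.]
wrench [6. 9.]
```

```bash
python3 -c "
from rig import robot
print(robot.job_done(), robot.sense()['t'])"
```

```text
the job is handed in; nothing more can be done
the job is handed in; nothing more can be done
```

I pressed the button all the way down and the tray came fully out. I then squeezed the clip out of the right-hand pocket, turned it square, lowered it astride the flange and released it. The job was handed in about 12 s into the run, with the gripper clear of everything.

**Last wrist view:**
- The flange end is about 67 mm in front of the housing, so the tray is fully out.
- The clip centre is 24–26 mm in front of the housing. It lies within 1 mm of the flange line, upright and square to it.
- The feet are about 27 mm below the flange edge. I worked this out from the release height and did not measure it in the picture.
- The pipe plug and brass nut are still in their pockets.

**Things on the counter:** comparing the top view before and after showed no real change at the can, tub or wrench, and only small edge differences at the adapter. The picture changed clearly around the band clamp. I put that down to the arm or its shadow, as the gripper never went low there, but I did not measure the clamp's position again.

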